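Slide a carrier plate out of a cooling dock and seat it on an inspection stand

ROBOT

A 7-joint arm with a two-finger parallel gripper is mounted at the origin on a cart in front of the work surface, level with it; the furniture and walls round the work are solid. World frame = base frame: x ahead of the robot, y to its left, z up, the work surface at z = 0. Lengths are in m, angles in rad, forces in N, time in s.
With the tool pointing down it reaches from about 0.4 to 0.85 m from the base axis. Payload 10.4 kg.
Tool frame: the origin (TCP) lies between the finger pads; the fingertips stand 19 mm ahead of it and the grasp point (between the pads) is the TCP; x points along the fingers, y is the direction in which the jaws open and shut, and the axes are right-handed (so a half turn about x gives the same grasp; the last joint's range is limited). The gripper opens to 87 mm and grips with 3 to 60 N. Pads are 19 mm wide; open, the fingers measure 117 mm over their backs; the gripper's body (75 mm by 190 mm) begins 51 mm behind the grasp point.
Start: joints at [-1.179, 0.332, -0.065, 1.46, 0.022, 1.35, -0.088], TCP at [0.252, 0.572, 0.242] pointing down, gripper open.
Joint ranges: [-2.6, 2.6], [-0.5, 2.12], [-1.47, 1.34], [0.16, 2.42], [-1.27, 4.41], [0.06, 2.06], [-2.6, 2.6]. Speed limits (rad/s): [2.22, 2.22, 2.79, 2.79, 3.14, 3.14, 3.14].

INTERFACE

Orientations are given as a unit quaternion [x, y, z, w].
In Python, from bench import r gives the robot as it stands.
- The arm moves only by the tool drive_tool, never from a script. Its argument "motion" is a list of rows, each a list of 4 numbers: the shift along the tool's x, y, z in cm, then the turn about the tool's x in units of 5 degrees (1.0 is 5 degrees). In form: [[tx, ty, tz, twist], ...]. A call has 1 to 20 rows; each row is the pose to reach, as a shift and turn from the pose commanded when the call began, along the tool's axes at that moment; what a row does not reach only later rows make up. A row lasts 1/12 s, in which the tool goes at most 41.7 mm and 7.16 degrees, less where a joint would pass 70% of its speed; a pose out of reach is approached as far as the arm can. A call with a gripper value outside its range is refused whole. "grip" is the closure in counts, from 0 (fully open) to 255 (shut), set as the call begins (left out, the last holds). The fingers move at their own pace and stop on an object; "force" is the grip in N (left out, the last holds). Time passes only in rows, so rows that repeat a pose let the fingers close. It gives the time, the measured TCP pose, the force and the opening at its end, in the units of the state.
- r.read_state(): the state, without advancing time (a new reading comes with each control period).
- r.camera(name): name is "scene" or "top" or "wrist"; returns the picture (384x512x3 uint8, red, green, blue); there is no depth.
- r.calibration(name): a dict with "fx", "fy", "cx", "cy" (pixels), "xyz" and "orientation" of the camera in the world. Camera axes: x right, y up, looking along -z (the intrinsics and any distortion apply to the point x, -y, -z); pixel columns grow to the right and rows downward; lengths in m; the calibration is good to about 2 mm. A picture is of the moment at which its call begins: read the wrist's pose just before it. calibration takes no time and is no camera call; for the wrist camera it gives the pose at the moment of the call.
- r.close_job(): hands the job in, once; it reports no verdict.
The state is a dict: "time": time; "joint_positions": joint angles; "joint_vel": joint speeds; "joint_torque": joint torques, N m; "ee_pos": TCP position; "eef_rot": TCP orientation; "ft_force": force on the tool from outside, world axes, zero at the start; "torque": the same for the moment, N m; "width": finger opening in m.
Only numpy, scipy, OpenCV 4.12 (cv2) and the standard library are available. Lean on these libraries where they do the work, as an engineer would, in place of code of your own. Each camera call takes 0.05 s, during which the arm holds its last target.

TASK

The thin white ceramic plate lies between low rails on the cooling dock, where it cannot be gripped. Press on its top with the fingertips and slide it out over the dock's open front edge until about a third of it overhangs, pinch the overhanging end by its long edges, and move it to the black inspection stand: flat on the deck between the guides, pushed right up to the end stop, then let go. The plate is brittle: press firmly enough that it follows (about 15 N) but never push it against dock or stand with more than 25 N, do not drop it, and leave the vial and the petri dish where they are.

Things in the scene. Friction and masses are not known exactly. Their poses are not given: they have to be found in the camera images.
- plate_center (a point): Centre of the white ceramic plate, half-way through its thickness: 100 mm (its x) by 50 mm (its y) by 4 mm (z), 55 g nominal. It starts flat on the dock's deck, its x along the dock's x, wholly behind the front edge. Three small grey dots mark its long centre line.
- cooling_dock: Dark finned block, fixed. Origin: centre of its underside, on the worktop; -x is its open front (roughly towards the robot), y its left. Deck 50 mm up, from the front edge at x=-55 mm to a wall at x=+52 mm, 10 mm high. Rails 4 mm high, as high as the plate is thick, along both sides: inner faces y=-26 and y=+28 mm, outer y=-34 and +36 mm.
- dock_lip (a point): Middle of the dock's front upper edge: 55 mm ahead (-x) of the dock's origin, 50 mm above the worktop. In front of it there is free space down to the worktop but for a foot 6 mm high reaching 5 mm farther forward. The plate tips off when more than about 50 mm of it overhang.
- inspection_stand: Black stand with light metal guides, fixed. Origin on the worktop; -x is its open front, y its left. Deck 40 mm up, from x=-22 mm (front edge) to the stop at x=+40 mm, 10 mm high. Guides 6 mm high, inner faces y=-27 and +27 mm from x=-8 mm to the stop, flared by 0.3 rad before that. Foot 6 mm high, to x=-38 mm. A seated plate's centre is at x=-10, y=0, z=42 mm here.
- stand_stop (a point): Middle of the foot of the end stop's face: 40 mm behind (+x) the stand's origin, at deck height, 40 mm above the worktop.
- petri_center (a point): Centre of a loose petri dish, diameter 90 mm, 15 mm high, standing on the worktop. To be left alone.
- vial_center (a point): Centre of a loose yellow-capped vial, diameter 27 mm, 56 mm high, standing on the worktop. To be left alone.
- dock_shoe (a point): Face of an orange spring shoe in the dock's +y rail (dock x=-40 to -10 mm), at the plate's long edge. It presses the plate onto the -y rail with about 2.5 N, so the plate drags: the fingertips slip on it under about 8 N, and by some mm at the start even at 14 N. The plate lies about 0.5 mm to the -y side of the dock's middle.
Not all that is in view belongs to the job. Leave any blue or pink look-alike of the inspection_stand alone.

How it is judged:
By the outcome, as a careful person would: the job done as asked, in the order asked, and still so for the second after the job is handed in, with the robot touching nothing.
It also fails if it takes over 59 s, if anything falls off the work surface, if the arm or the gripper's body presses on something with over 40 N, if the wrist force passes 120 N, or if a joint passes its speed limit or range.

## Working session

There is one attempt and no reset: what is moved stays moved. The work goes in short steps, Python scripts to look and compute and a tool call to move; the robot and the scene stay as the last step left them, time stands still between calls to the robot, and variables do not carry over. Pictures are saved under pics/ and viewed, and the job is handed in when it is done.

Besides the shell and the picture viewer there is one more tool, called by a JSON object that holds its "fn" and its "kwargs". drive_tool: Moves the arm, as the interface text tells. Its arguments: {"type":"object","properties":{"motion":{"type":"array","items":{"type":"array","items":{"type":"number"}}},"grip":{"type":"number"},"force":{"type":"number"}},"required":["motion"]}

```bash
ls; mkdir -p pics
cat > h.py <<'E'
from bench import r
import numpy as np, cv2
from scipy.spatial.transform import Rotation as R
def ray(cal,u,v):
    d=np.array([(u-cal['cx'])/cal['fx'],-(v-cal['cy'])/cal['fy'],-1.])
    return np.array(cal['xyz']),R.from_quat(cal['orientation']).apply(d)
def onz(cal,u,v,z):
    o,d=ray(cal,u,v); return o+d*(z-o[2])/d[2]
def proj(cal,p):
    q=R.from_quat(cal['orientation']).inv().apply(np.array(p)-np.array(cal['xyz']))
    return cal['cx']+cal['fx']*q[0]/-q[2], cal['cy']-cal['fy']*q[1]/-q[2]
E
python3 - <<'E'
from h import *
s=r.read_state(); print(s)
for n in ['scene','top','wrist']:
    print(n,r.calibration(n)); im=r.camera(n); cv2.imwrite(f'pics/{n}0.png',im[:,:,::-1])
E
```

```text
pics
{'time': 0.0, 'joint_positions': array([-1.17857428,  0.33289162, -0.06467368,  1.46094376,  0.02158666,
        1.34987648, -0.08849769]), 'joint_vel': array([-2.63139413e-04, -1.87651082e-03, -3.99567548e-04,  1.02567659e-05,
       -3.54698776e-04, -1.82225849e-04, -8.37423886e-04]), 'joint_torque': array([-9.65161853e-04, -6.23255253e+01,  2.40183261e-02, -3.89900208e+01,
       -6.14945032e-02,  3.96586081e-02,  2.04140911e-04]), 'ee_pos': array([0.25176313, 0.57166149, 0.24074034]), 'eef_rot': array([ 0.14511717,  0.69203379, -0.14611075,  0.6918684 ]), 'ft_force': array([ 1.27695361, -0.29151925, -0.12979008]), 'torque': array([-0.02202425,  0.00935265, -0.01630602]), 'width': 0.08715139947645473}
scene {'fx': 401.63083648462464, 'fy': 401.63083648462464, 'cx': 259.2732830921885, 'cy': 197.5930714314757, 'xyz': array([-0.01772993, -0.79848665,  0.735647  ]), 'orientation': array([ 0.43005361, -0.15393276, -0.29686503,  0.83858795])}
top {'fx': 369.90892096784006, 'fy': 369.90892096784006, 'cx': 254.53776533344362, 'cy': 186.7805830185904, 'xyz': array([ 0.35289387, -0.1020038 ,  1.11937864]), 'orientation': array([-0.0748313 ,  0.0559335 ,  0.70674128, -0.70127632])}
wrist {'fx': 326.099547507149, 'fy': 326.099547507149, 'cx': 252.48904161228003, 'cy': 192.66454463244943, 'xyz': array([0.17627791, 0.60408869, 0.38474684]), 'orientation': array([-0.12527928, -0.08141316,  0.54027692,  0.82811705])}
```

View pics/top0.png

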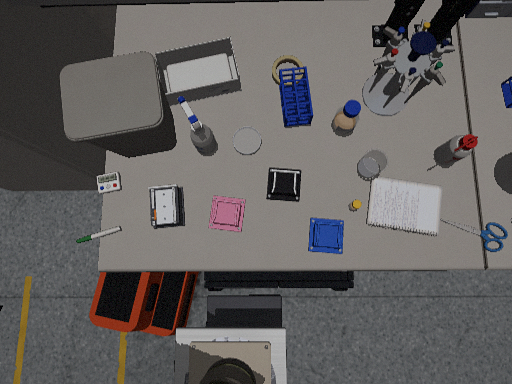

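View pics/scene0.png

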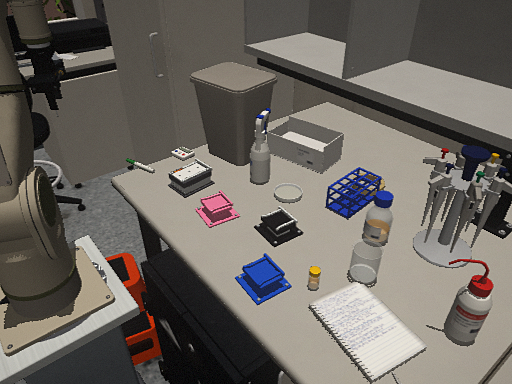

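View pics/wrist0.png

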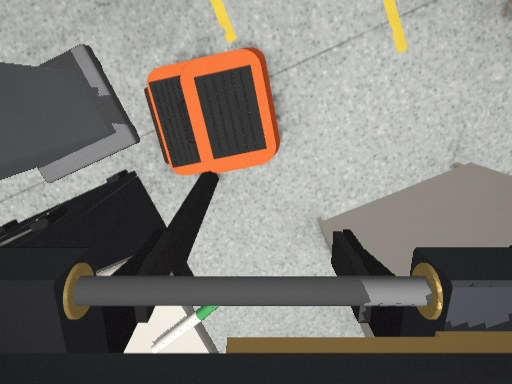

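The dock with the white plate is at top(165,205). Other white things are the tray (200,72), the notebook (405,207), the petri dish (247,140) and the small instrument (108,182). For the stand, the candidates are black (284,184), pink (227,213) and blue (326,236). By the description I choose the black stand and the dock plate, and I'll check both in a crop.

Run:
```python
from h import *
im=cv2.imread('pics/top0.png')
a=cv2.resize(im[175:235,130:200],None,fx=8,fy=8,interpolation=cv2.INTER_CUBIC)[:, :]
cv2.imwrite('pics/cropdock.png',a)
a=cv2.resize(im[155:210,255:315],None,fx=8,fy=8,interpolation=cv2.INTER_CUBIC); cv2.imwrite('pics/cropstand.png',a)
c=r.calibration('top')
for n,u,v,z in [('plate',165,205,.054),('stand',284,184,.04),('petri',247,140,.015),('vial',356,204,.056),('pink',227,213,.04),('blue',326,236,.04)]:
    print(n,onz(c,u,v,z).round(3))
im=cv2.imread('pics/scene0.png')
a=cv2.resize(im[140:300,155:335],None,fx=4.4,fy=3.7,interpolation=cv2.INTER_CUBIC); cv2.imwrite('pics/cropscene.png',a)
```

```text
plate [0.501 0.188 0.054]
stand [ 0.563 -0.161  0.04 ]
petri [ 0.708 -0.05   0.015]
vial [ 0.499 -0.366  0.056]
pink [0.478 0.008 0.04 ]
blue [ 0.409 -0.279  0.04 ]
```

View pics/cropdock.png

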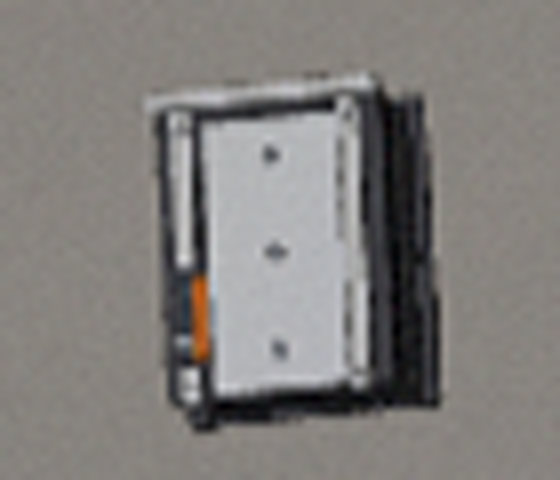

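View pics/cropstand.png

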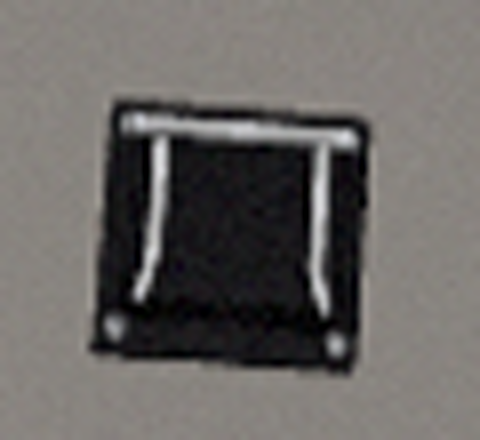

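View pics/cropscene.png

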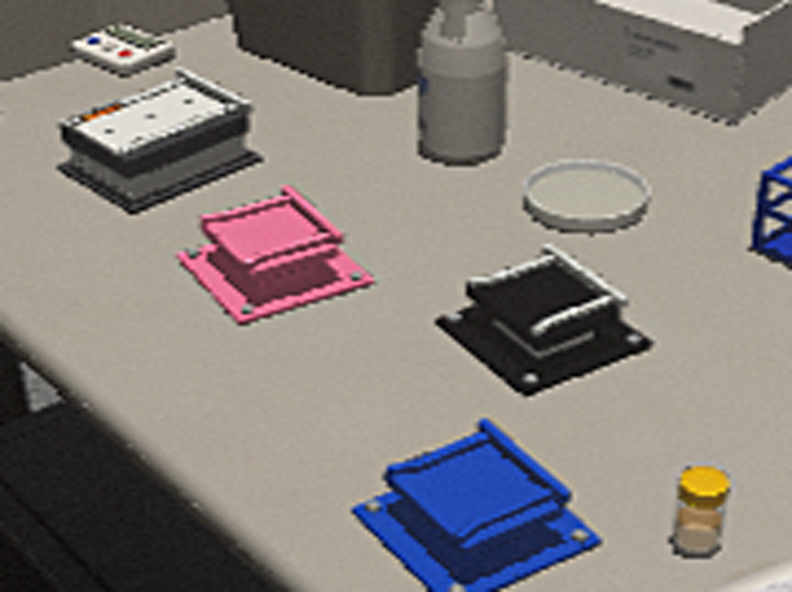

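Both choices are confirmed: the plate with three dots and an orange shoe in the dock, and the black stand with light guides. Next I measure both from the top and scene views.

```bash
cat > m.py <<'E'
from h import *
def tri(c1,p1,c2,p2):
    o1,d1=ray(c1,*p1);o2,d2=ray(c2,*p2)
    A=np.stack([d1,-d2],1);t=np.linalg.lstsq(A,o2-o1,rcond=None)[0]
    a=o1+d1*t[0];b=o2+d2*t[1];return (a+b)/2,np.linalg.norm(a-b)
def plate_quad(im,box):
    x0,y0,x1,y1=box; c=im[y0:y1,x0:x1]; hsv=cv2.cvtColor(c,cv2.COLOR_BGR2HSV)
    return c,hsv
E
python3 - <<'E'
from m import *
ct,cs=r.calibration('top'),r.calibration('scene')
T=[(130+u/8-.44,175+v/8-.44) for u,v in [(270,155),(276,251),(280,349)]]
for t in T: print('top dot',onz(ct,*t,.054).round(4))
im=cv2.imread('pics/scene0.png')
g=cv2.cvtColor(im,cv2.COLOR_BGR2GRAY)
a=cv2.resize(im[155:195,165:215],None,fx=14,fy=14,interpolation=cv2.INTER_CUBIC); cv2.imwrite('pics/cropd2.png',a)
# tool orientation
s=r.read_state(); M=R.from_quat(s['eef_rot']).as_matrix(); print(M.round(3))
# stand: light guide mask
im=cv2.imread('pics/top0.png'); hsv=cv2.cvtColor(im,cv2.COLOR_BGR2HSV)
dark=(hsv[...,2]<70).astype(np.uint8); d=np.zeros_like(dark); d[155:210,255:315]=dark[155:210,255:315]
d=cv2.morphologyEx(d,cv2.MORPH_CLOSE,np.ones((7,7)))
k,_=cv2.findContours(d,cv2.RETR_EXTERNAL,cv2.CHAIN_APPROX_NONE); k=max(k,key=cv2.contourArea)
print(cv2.contourArea(k),cv2.minAreaRect(k))
E
```

```text
top dot [0.534  0.1946 0.054 ]
top dot [0.4984 0.1909 0.054 ]
top dot [0.4625 0.188  0.054 ]
[[-0.     0.403  0.915]
 [-0.001  0.915 -0.403]
 [-1.    -0.001  0.   ]]
969.0 ((283.5970458984375, 184.23822021484375), (32.979496002197266, 31.52226448059082), 4.39870548248291)
```

View pics/cropd2.png

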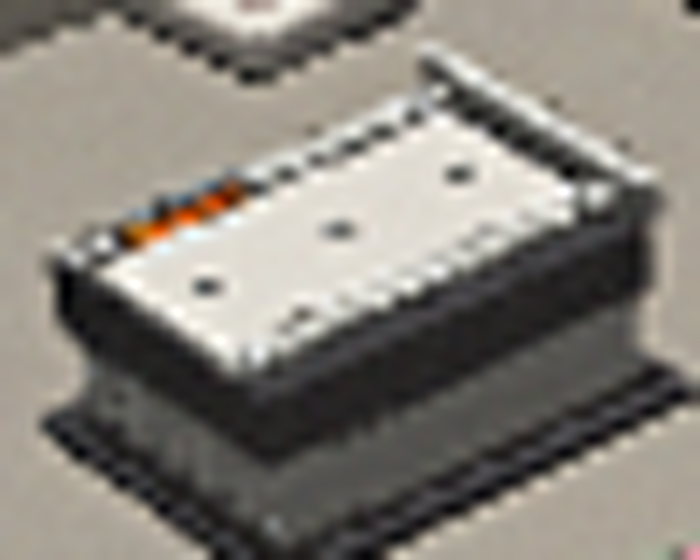

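Run:
```python
from m import *
ct,cs,cw=[r.calibration(n) for n in ('top','scene','wrist')]
T=[(130+u/8-.44,175+v/8-.44) for u,v in [(270,155),(276,251),(280,349)]]
S=[(165+u/14-.46,155+v/14-.46) for u,v in [(460,175),(340,231),(207,287)]]
for t,q in zip(T,S): print(tri(ct,t,cs,q), onz(cs,*q,.054).round(4))
s=r.read_state(); M=R.from_quat(s['eef_rot']).as_matrix()
for d in [(0,0,0),(.2,0,0),(.2,0,.05),(.2,0,.1),(.2,0,-.1),(.2,0,-.05)]: print(d,np.round(proj(cw,s['ee_pos']+M@np.array(d))))
for u,v in [(283.6,184.24)]: print('stand', onz(ct,u,v,.02))
# foot corners etc. printed later
```

```text
(array([0.53304792, 0.19447622, 0.05561949]), np.float64(0.0015745638798975938)) [0.5337 0.1972 0.054 ]
(array([0.49794682, 0.19051122, 0.0558754 ]), np.float64(0.000505100530645608)) [0.4991 0.1934 0.054 ]
(array([0.46191645, 0.18748596, 0.05660742]), np.float64(0.000812704454503245)) [0.4634 0.1915 0.054 ]
(0, 0, 0) [254. 265.]
(0.2, 0, 0) [253. 171.]
(0.2, 0, 0.05) [253. 215.]
(0.2, 0, 0.1) [253. 254.]
(0.2, 0, -0.1) [253.  73.]
(0.2, 0, -0.05) [253. 124.]
stand [ 0.56592493 -0.16093035  0.02      ]
```

{"fn": "drive_tool", "kwargs": {"motion": [[0,-2.5,3.8,-0.6],[0,-5,7.6,-1.2],[0,-7.5,11.4,-1.8],[0,-10,15,-2.4],[0,-12.5,19,-3],[0,-15,22.7,-3.6],[0,-17.5,26.5,-4.2],[0,-20,30.3,-4.8],[0,-22.5,34,-5.3],[0,-24.5,37,-5.8],[0,-25,37.9,-5.8],[0,-25,37.9,-5.8],[0,-25,37.9,-5.8],[0,-25,37.9,-5.8]], "grip": 255, "force": 20}}

```text
time: 1.32
ee_pos: [0.4976, 0.191, 0.2413]
eef_rot: [-0.032, 0.707, 0.032, 0.706]
ft_force: [-0.6, 0.6, 0.3]
width: 0.0037
```

Run:
```python
from m import *
s=r.read_state(); M=R.from_quat(s['eef_rot']).as_matrix(); print(s['ee_pos'],M.round(3))
import json
c=r.calibration('wrist'); im=r.camera('wrist'); cv2.imwrite('pics/w1.png',im[:,:,::-1])
json.dump({k:np.array(v).tolist() for k,v in c.items()},open('w1.json','w'))
for t in [(.534,.1946,.054),(.498,.191,.054),(.4625,.188,.054)]: print(proj(c,t))
```

```text
[0.49763894 0.19095532 0.24130636] [[-0.001 -0.091  0.996]
 [ 0.     0.996  0.091]
 [-1.     0.    -0.001]]
(np.float64(252.9969554370794), np.float64(207.39666588100923))
(np.float64(252.72890867341457), np.float64(174.79785828087716))
(np.float64(252.9881419126985), np.float64(140.63736261456611))
```

View pics/w1.png

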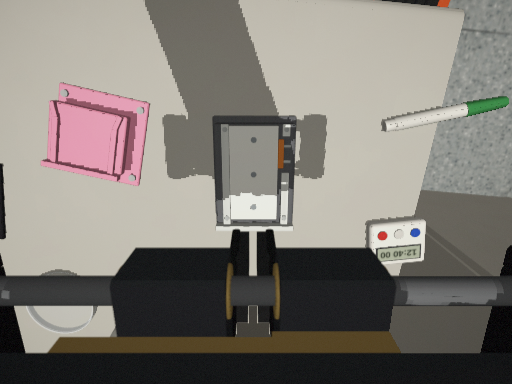

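The wrist view confirms the dots at (253,140), (253,174) and (253,207), within 1 px of the prediction. Plate and tool are aligned. Next are the lip and plate edge profiles, and the stand geometry.

Run:
```python
from m import *
import json
c=json.load(open('w1.json')); im=cv2.imread('pics/w1.png'); g=cv2.cvtColor(im,cv2.COLOR_BGR2GRAY)
print(g[110:132,238:246].mean(1).round().astype(int)); print(g[212:234,238:246].mean(1).round().astype(int))
print('cols',g[180:190,212:300].mean(0).round().astype(int))
s=np.array([.498,.191]);yw=.091
def dl(u,v,z):
    p=onz(c,u,v,z); d=p[:2]-s; return np.array([d@[np.cos(yw),np.sin(yw)],d@[-np.sin(yw),np.cos(yw)]])*1000
for v in (115,117,119,121,123,125,127): print(v,dl(242,v,.05),dl(242,v,.054))
for v in (218,220,222,226,228): print(v,dl(242,v,.054),dl(242,v,.06))
a=cv2.resize(im[105:240,200:310],None,fx=5,fy=4.4,interpolation=cv2.INTER_CUBIC); cv2.imwrite('pics/w1c.png',a)
# stand in top picture
ct=r.calibration('top')
t=cv2.imread('pics/top0.png'); hsv=cv2.cvtColor(t,cv2.COLOR_BGR2HSV)
```

```text
[111 111 110 111 111  86  58  54  54  54  55  54  45  40  49  70 136 143
 143 143 144 144]
[233 233 233 233 233 233 233 152 105 105  80  88  96  93 185 222 221 196
 165  97  29  19]
cols [193 193 164  58  51  54  55  53  54  56  95 127 127 127 128 128 128 116
 142 142 142 142 142 142 142 142 143 143 142 143 142 143 143 142 143 142
 142 142 142 142 143 143 142 143 142 142 143 142 143 143 142 142 142 142
 142 142 142 143 143 143 142 142 143 143 143  70  55  59  61 131 148 149
 148 148 137 140 110  65  63  60  57  76 189 194 194 195 194 194]
115 [-60.68334573 -10.78648081] [-60.94739484 -10.66629331]
117 [-58.72566383 -10.80416567] [-59.01307004 -10.68376718]
119 [-56.76104582 -10.82191319] [-57.07189188 -10.70130295]
121 [-54.78945475 -10.83972371] [-55.12382386 -10.71890097]
123 [-52.81085345 -10.85759755] [-53.16882925 -10.73656156]
125 [-50.82520446 -10.87553505] [-51.20687103 -10.75428505]
127 [-48.83247005 -10.89353656] [-49.23791193 -10.77207179]
218 [ 48.43887842 -11.65444223] [ 46.0615352  -11.45626305]
220 [ 50.77983437 -11.67558943] [ 48.36009036 -11.47702721]
222 [ 53.12991705 -11.69681908] [ 50.66760694 -11.49787233]
226 [ 57.85767692 -11.73952764] [ 55.3097348  -11.53980734]
228 [ 60.23546233 -11.76100754] [ 57.64445234 -11.56089818]
```

View pics/w1c.png

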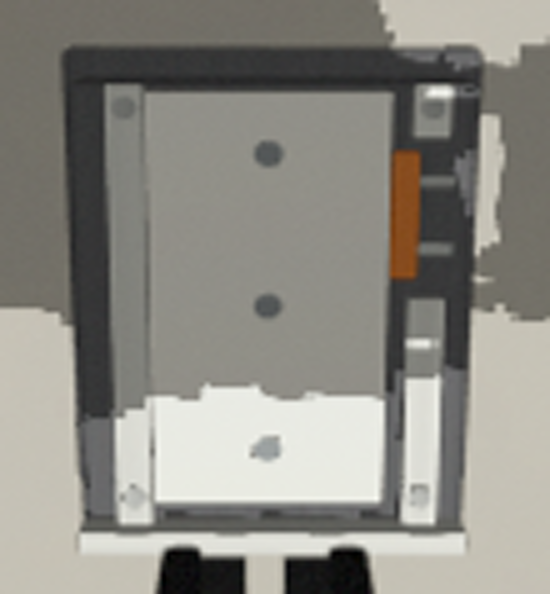

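{"fn": "drive_tool", "kwargs": {"motion": [[3,0,0.5,0],[6,0,1,0],[9,0,1,0],[12,0,1,0],[14.5,0,1,0],[15.5,0,1,0],[16,0,1,0],[16.2,0,1,0],[16.2,0,1,0],[16.2,0,1,0]]}}

```text
time: 2.2
ee_pos: [0.5087, 0.192, 0.081]
eef_rot: [-0.032, 0.706, 0.033, 0.707]
ft_force: [0.7, -1.0, 0.2]
width: 0.0006
```

{"fn": "drive_tool", "kwargs": {"motion": [[0.1,0,0,0],[0.2,0,0,0],[0.3,0,0,0],[0.4,0,0,0],[0.5,0,0,0],[0.55,0,0,0],[0.6,0,0,0],[0.6,0,0,0],[0.6,0,0,0]]}}

```text
time: 2.95
ee_pos: [0.508, 0.1914, 0.0735]
eef_rot: [-0.032, 0.706, 0.032, 0.706]
ft_force: [-0.2, -0.5, 0.4]
width: 0.0007
```

{"fn": "drive_tool", "kwargs": {"motion": [[0.05,0,0,0],[0.1,0,0,0],[0.1,0,0,0],[0.1,0,0,0]]}}

```text
time: 3.28
ee_pos: [0.5084, 0.1915, 0.0735]
eef_rot: [-0.032, 0.706, 0.032, 0.707]
ft_force: [-1.9, -1.0, 9.6]
width: 0.0
```

{"fn": "drive_tool", "kwargs": {"motion": [[0.03,0,0,0],[0.06,0,0,0],[0.06,0,0,0],[0.06,0,0,0]]}}

```text
time: 3.62
ee_pos: [0.5087, 0.1916, 0.0735]
eef_rot: [-0.032, 0.706, 0.033, 0.707]
ft_force: [-2.9, -2.1, 14.1]
width: 0.0006
```

{"fn": "drive_tool", "kwargs": {"motion": [[0.02,0,-0.05,0],[0.02,0,-0.15,0],[0.02,0,-0.3,0],[0.02,0,-0.45,0],[0.02,0,-0.6,0],[0.02,0,-0.75,0],[0.02,0,-0.9,0],[0.02,0,-1,0],[0.02,0,-1,0]]}}

```text
time: 4.37
ee_pos: [0.5, 0.1907, 0.0735]
eef_rot: [-0.032, 0.705, 0.033, 0.708]
ft_force: [2.3, -1.0, 9.2]
width: 0.0004
```

{"fn": "drive_tool", "kwargs": {"motion": [[0.04,0,0,0],[0.08,0,-0.05,0],[0.08,0,-0.15,0],[0.08,0,-0.3,0],[0.08,0,-0.45,0],[0.08,0,-0.6,0],[0.08,0,-0.75,0],[0.08,0,-0.9,0],[0.08,0,-1,0],[0.08,0,-1,0]]}}

```text
time: 5.2
ee_pos: [0.4909, 0.1899, 0.0734]
eef_rot: [-0.031, 0.704, 0.033, 0.709]
ft_force: [2.8, -2.6, 15.0]
width: 0.0004
```

```bash
cat > look.py <<'E'
from m import *
import sys,json
n=sys.argv[1]
s=r.read_state(); print(s['time'],s['ee_pos'].round(4),s['ft_force'].round(1))
c=r.calibration('wrist'); im=r.camera('wrist')[:,:,::-1]; cv2.imwrite(f'pics/{n}.png',im)
json.dump({k:np.array(v).tolist() for k,v in c.items()},open(n+'.json','w'))
E
python3 look.py w2
```

```text
5.2 [0.4909 0.1899 0.0734] [ 2.8 -2.6 15. ]
```

View pics/w2.png

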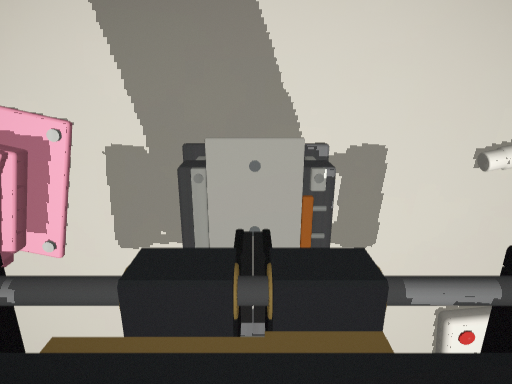

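```bash
cat > dl.py <<'E'
from m import *
import json
s0=np.array([.498,.191]);yw=.091
def dl(n,u,v,z):
    c=json.load(open(n+'.json'));p=onz(c,u,v,z)[:2]-s0
    return (np.array([p@[np.cos(yw),np.sin(yw)],p@[-np.sin(yw),np.cos(yw)]])*1000).round(1)
E
python3 - <<'E'
from dl import *
print('front edge',dl('w2',230,138.5,.054),dl('w2',280,138.5,.054),'dot',dl('w2',254.5,166,.054),'lip',dl('w2',190,163,.05),dl('w2',325,163,.054))
g=cv2.cvtColor(cv2.imread('pics/w2.png'),cv2.COLOR_BGR2GRAY)
print(g[134:144,225:235].mean(1).round(),g[155:172,195:200].mean(1).round(), g[155:172,325:330].mean(1).round())
E
```

```text
front edge [-67.3 -12. ] [-67.3  12.8] dot [-53.3   0.2] lip [-54.  -33.4] [-54.8  36.1]
[128. 128. 128. 124. 145. 158. 161. 161. 161. 161.] [ 65.  74.  85.  93. 101.  61.  46.  46.  47.  47.  46.  49.  77. 109.
 141. 146. 146.] [123.  90.  79.  82.  81.  76.  70.  55.  50.  48.  50.  54.  85. 105.
 155. 165. 168.]
```

The plate is following: its front edge is at row 138, the overhang is about 13.5 mm, and it has slipped about 2 mm. I need about 20 mm more.

{"fn": "drive_tool", "kwargs": {"motion": [[0,0,-0.1,0],[0.01,0,-0.25,0],[0.02,0,-0.4,0],[0.02,0,-0.55,0],[0.02,0,-0.7,0],[0.02,0,-0.85,0],[0.03,0,-0.95,0],[0.03,0,-1,0]]}}

```text
time: 5.92
ee_pos: [0.4814, 0.1891, 0.0734]
eef_rot: [-0.031, 0.704, 0.033, 0.709]
ft_force: [3.8, -2.1, 15.1]
width: 0.0008
```

{"fn": "drive_tool", "kwargs": {"motion": [[0,0,-0.1,0],[0.01,0,-0.25,0],[0.01,0,-0.4,0],[0.01,0,-0.55,0],[0.02,0,-0.7,0],[0.02,0,-0.85,0],[0.02,0,-0.95,0],[0.02,0,-1,0],[0.02,0,-1,0]]}}

```text
time: 6.67
ee_pos: [0.4717, 0.1884, 0.0734]
eef_rot: [-0.031, 0.704, 0.033, 0.709]
ft_force: [4.0, -2.3, 17.2]
width: 0.0005
```

```bash
python3 look.py w3
```

```text
6.6667 [0.4717 0.1884 0.0734] [ 4.  -2.3 17.2]
```

View pics/w3.png

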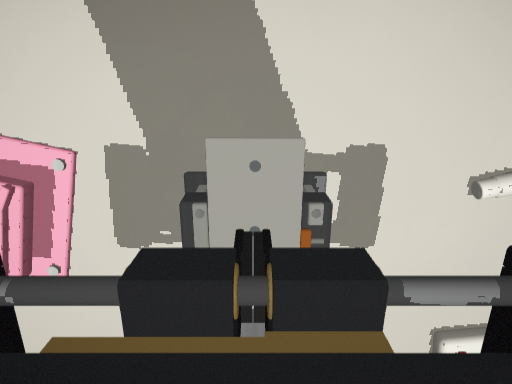

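The plate moved with the fingertips (same pixels, front edge row 138), so the overhang is about 33 mm. I lift off, open, and move in front of the lip.

{"fn": "drive_tool", "kwargs": {"motion": [[-0.3,0,0,0],[-1,0,0,0],[-3,0,0,0],[-6,0,-1,0],[-8,0,-3,0],[-8,0,-4.5,0],[-8,0,-4.5,0],[-8,0,-4.5,0],[-8,0,-4.5,0]], "grip": 0}}

```text
time: 7.47
ee_pos: [0.4234, 0.1836, 0.1502]
eef_rot: [-0.032, 0.706, 0.032, 0.706]
ft_force: [-0.4, 0.3, 0.5]
width: 0.0523
```

```bash
python3 look.py w4
python3 - <<'E'
from m import *
cv2.imwrite('pics/t4.png',r.camera('top')[:,:,::-1]); print(R.from_quat(r.read_state()['eef_rot']).as_matrix().round(4))
E
```

```text
7.4667 [0.4234 0.1836 0.1502] [-0.4  0.3  0.5]
[[-7.000e-04 -9.090e-02  9.959e-01]
 [-6.000e-04  9.959e-01  9.090e-02]
 [-1.000e+00 -6.000e-04 -8.000e-04]]
```

View pics/w4.png

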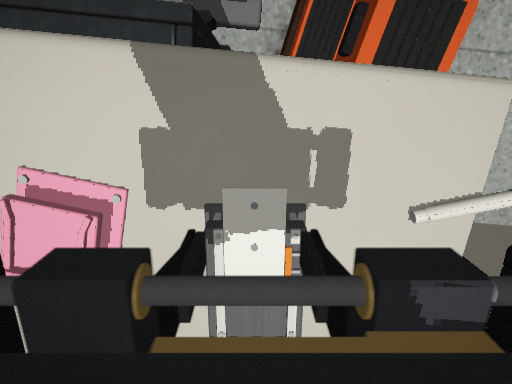

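Run:
```python
from dl import *
g=cv2.cvtColor(cv2.imread('pics/w4.png'),cv2.COLOR_BGR2GRAY)
print(g[182:194,235:245].mean(1).round()); print(g[222:236,210:213].mean(1).round(),g[222:236,295:300].mean(1).round()); print(g[200,215:295])
print('front',dl('w4',240,188,.054),'dots',dl('w4',254.5,206,.054),dl('w4',254.5,247,.054))
for v in (226,228,230,232): print(v,dl('w4',211,v,.05))
print('edges',dl('w4',222.5,200,.054),dl('w4',286.5,200,.054))
s=r.read_state()['ee_pos'][:2]-s0; print('tcp',s@[np.cos(yw),np.sin(yw)],s@[-np.sin(yw),np.cos(yw)])
```

```text
[115. 115. 115. 115. 115. 111. 132. 144. 146. 146. 146. 146.]
[40. 41. 42. 39. 41. 43. 50. 52. 54. 55. 54. 55. 56. 54.] [ 42.  43.  43.  42.  42.  43.  60.  98. 127. 135. 136. 124. 115. 114.]
[113 114 115 115 116 115 115 126 147 145 145 146 146 145 147 147 146 147
 145 146 145 146 145 146 146 146 147 147 146 146 146 146 145 146 146 145
 147 146 146 145 146 146 146 146 145 146 146 146 146 146 146 146 147 147
 145 145 146 145 146 146 145 146 146 146 147 145 146 146 146 147 148 130
 115 115 115 116 115 115 116 117]
front [-86.8 -10.6] dots [-72.2   0.5] [-36.9   0.6]
226 [-53.6 -34.6]
228 [-51.9 -34.6]
230 [-50.1 -34.7]
232 [-48.3 -34.8]
edges [-77.1 -24.3] [-77.1  25.4]
tcp -0.07480107613455847 -0.0007251944985638077
```

Overhang about 34 mm (front at -87, lip at about -53), plate centred to within 1 mm. I open fully, then descend with a small centring correction.

{"fn": "drive_tool", "kwargs": {"motion": [[0,0.1,0.2,0],[0,0.1,0.2,0],[0,0.1,0.2,0],[0,0.1,0.2,0],[2,0.1,0.2,0],[4.5,0.1,0.2,0],[7,0.1,0.2,0],[8.8,0.1,0.2,0],[9.6,0.1,0.2,0],[9.8,0.1,0.2,0],[9.8,0.1,0.2,0],[9.8,0.1,0.2,0]], "grip": 0}}

```text
time: 8.57
ee_pos: [0.4259, 0.1852, 0.0535]
eef_rot: [-0.032, 0.706, 0.033, 0.707]
ft_force: [0.7, 0.7, 1.4]
width: 0.0868
```

```bash
python3 look.py w5
```

```text
8.5667 [0.4259 0.1852 0.0535] [0.7 0.7 1.4]
```

View pics/w5.png

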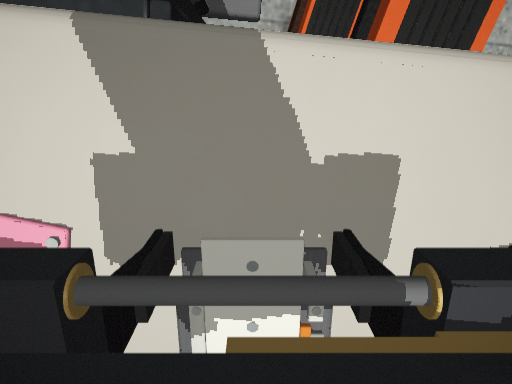

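{"fn": "drive_tool", "kwargs": {"motion": [[0.1,0,0,0],[0.1,0,0,0],[0.1,0,0,0],[0.1,0,0,0],[0.1,0,0,0],[0.1,0,0,0],[0.1,0,0,0],[0.1,0,0,0],[0.1,0,0,0],[0.1,0,0,0]], "grip": 255, "force": 12}}

```text
time: 9.45
ee_pos: [0.4252, 0.1849, 0.0515]
eef_rot: [-0.032, 0.706, 0.032, 0.706]
ft_force: [-0.8, -0.1, -0.6]
width: 0.0499
```

{"fn": "drive_tool", "kwargs": {"motion": [[0,0,0,0],[0,0,0,0],[-0.1,0,0,0],[-0.2,0,0,0],[-0.4,0,0,0],[-0.7,0,0,0],[-1,0,0,0],[-1.5,0,0,0],[-2.5,0,0,0],[-3.5,0,0,0],[-5,0,0,0],[-5,0,0,0],[-5,0,0,0]], "grip": 255, "force": 25}}

```text
time: 10.53
ee_pos: [0.4259, 0.1852, 0.1026]
eef_rot: [-0.032, 0.706, 0.033, 0.707]
ft_force: [-1.1, -0.9, -1.3]
width: 0.0493
```

```bash
python3 look.py w6
python3 - <<'E'
from m import *
cv2.imwrite('pics/s6.png',r.camera('scene')[:,:,::-1])
cv2.imwrite('pics/s6c.png',cv2.resize(cv2.imread('pics/s6.png')[120:260,120:300],None,fx=4,fy=4,interpolation=cv2.INTER_CUBIC))
E
```

```text
10.5333 [0.4259 0.1852 0.1026] [-1.1 -0.9 -1.3]
```

View pics/w6.png

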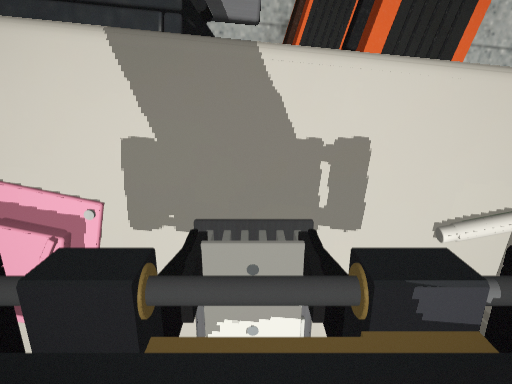

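View pics/s6c.png

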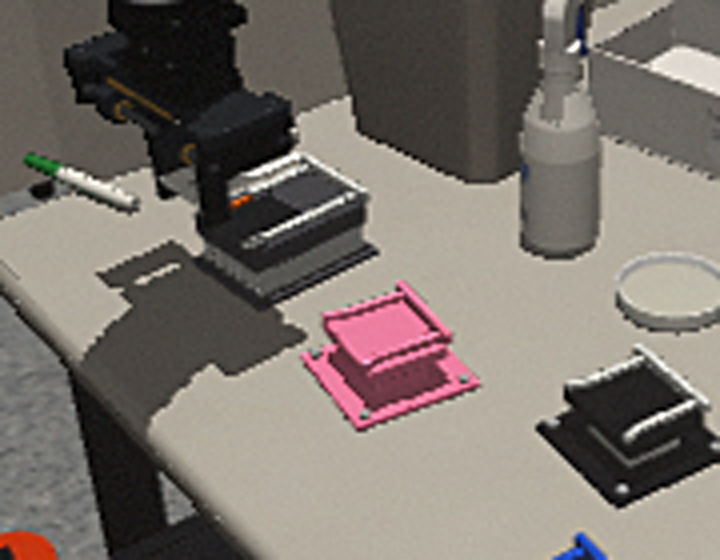

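The plate is held and level (dots at (252,269) and (252,330)). Now a rough stand pose from the first pictures.

Run:
```python
from m import *
ct,cs=r.calibration('top'),r.calibration('scene')
P=lambda u,v,z: onz(ct,255+u/8-.44,155+v/8-.44,z).round(4)
print('stop',P(122,122,.05),P(355,138,.05)); print('Lguide',P(163,145,.046),P(155,225,.046)); print('Rguide',P(321,145,.046),P(317,262,.046))
print('foot front',P(93,350,.006),P(353,372,.006)); print('screws',P(114,327,.006),P(337,346,.006))
d=np.array([.566,-.161])-[.4259,.1852]; 
M=R.from_quat(r.read_state()['eef_rot']).as_matrix(); print('tool shift to stand c',(M.T@np.r_[d,0]*100).round(1))
```

```text
stop [ 0.6041 -0.1194  0.05  ] [ 0.597  -0.2053  0.05  ]
Lguide [ 0.5961 -0.1345  0.046 ] [ 0.5659 -0.1311  0.046 ]
Rguide [ 0.5954 -0.193   0.046 ] [ 0.5514 -0.1905  0.046 ]
foot front [ 0.5256 -0.1079  0.006 ] [ 0.5162 -0.2063  0.006 ]
screws [ 0.5344 -0.116   0.006 ] [ 0.5262 -0.2005  0.006 ]
tool shift to stand c [ -0.  -35.8  10.8]
```

{"fn": "drive_tool", "kwargs": {"motion": [[-1.5,0,0,0],[-4,-0.5,0,0],[-7,-2,0,0],[-10,-4.5,0.5,0],[-12.5,-7.5,1.5,0.2],[-14,-11,3,0.4],[-14,-14.5,4.5,0.7],[-14,-18,6,1],[-14,-21.5,7.5,1.3],[-14,-25,9,1.6],[-14,-28.5,10.3,1.9],[-14,-31.5,11.4,2.1],[-14,-34,12.2,2.1],[-14,-35.5,12.6,2.1],[-14,-36.1,12.7,2.1],[-14,-36.1,12.7,2.1],[-14,-36.1,12.7,2.1],[-14,-36.1,12.7,2.1]]}}

```text
time: 12.13
ee_pos: [0.5845, -0.1614, 0.2412]
eef_rot: [0.032, 0.707, -0.032, 0.706]
ft_force: [-0.2, 0.3, -1.2]
width: 0.0496
```

```bash
python3 look.py w7
python3 - <<'E'
from m import *
print(R.from_quat(r.read_state()['eef_rot']).as_matrix().round(4))
E
```

```text
12.1333 [ 0.5845 -0.1614  0.2412] [-0.2  0.3 -1.2]
[[-1.00e-04  8.97e-02  9.96e-01]
 [ 1.00e-03  9.96e-01 -8.97e-02]
 [-1.00e+00  1.00e-03 -1.00e-04]]
```

View pics/w7.png

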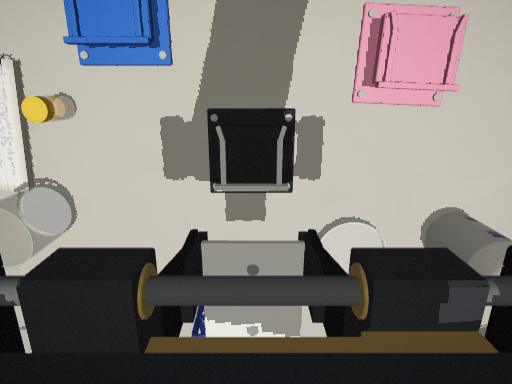

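Run:
```python
import cv2
im=cv2.imread('pics/w7.png'); cv2.imwrite('pics/w7c.png',cv2.resize(im[100:205,195:310],None,fx=5.6,fy=5.6,interpolation=cv2.INTER_CUBIC))
g=cv2.cvtColor(im,cv2.COLOR_BGR2GRAY)
print('col',g[176:198,235:270].mean(1).round(),g[150:184:6,205:300].tolist())
```

```text
col [ 21.  22.  21.  22.  22.  22.  21.  57.  96. 102. 132. 136. 136. 136.
 145.  72.  46. 118. 125. 125. 125. 125.] [[115, 115, 114, 90, 21, 22, 20, 23, 24, 20, 24, 22, 25, 20, 34, 130, 133, 134, 133, 134, 79, 25, 24, 25, 25, 25, 24, 23, 22, 20, 25, 24, 23, 22, 15, 23, 22, 18, 21, 22, 19, 21, 22, 19, 23, 22, 21, 26, 24, 22, 22, 23, 21, 24, 24, 21, 22, 21, 17, 24, 23, 22, 22, 21, 28, 24, 22, 22, 23, 24, 21, 41, 121, 136, 133, 133, 136, 101, 20, 23, 23, 22, 18, 22, 25, 21, 22, 23, 46, 198, 199, 197, 116, 115, 116], [114, 116, 116, 114, 19, 23, 21, 19, 21, 17, 23, 23, 19, 23, 27, 136, 132, 135, 134, 137, 103, 22, 23, 23, 24, 26, 23, 22, 24, 25, 22, 22, 20, 19, 18, 22, 20, 24, 23, 21, 23, 25, 22, 20, 22, 22, 23, 24, 24, 23, 24, 27, 23, 19, 16, 22, 25, 21, 19, 18, 23, 24, 19, 20, 21, 21, 21, 19, 25, 23, 22, 37, 125, 134, 133, 133, 136, 95, 25, 22, 22, 25, 19, 19, 24, 24, 23, 48, 80, 199, 198, 115, 115, 115, 114], [115, 116, 114, 116, 64, 21, 23, 23, 20, 22, 16, 24, 24, 23, 24, 102, 133, 133, 133, 136, 112, 36, 23, 23, 20, 22, 21, 22, 19, 25, 25, 21, 22, 26, 26, 22, 23, 23, 21, 22, 23, 25
[... 733 characters left out ...]
 19, 26, 19, 18, 20, 19, 20, 19, 21, 19, 22, 22, 22, 23, 24, 21, 23, 25, 18, 18, 25, 24, 22, 23, 20, 22, 21, 19, 19, 23, 17, 22, 23, 24, 22, 23, 24, 19, 19, 23, 22, 21, 22, 23, 24, 22, 23, 66, 133, 133, 133, 134, 131, 28, 18, 21, 21, 15, 17, 23, 24, 22, 24, 21, 92, 115, 113, 116, 115, 117, 115], [116, 115, 117, 116, 116, 17, 25, 24, 22, 20, 17, 23, 18, 20, 22, 31, 133, 132, 134, 133, 130, 49, 18, 22, 27, 21, 19, 19, 19, 22, 23, 21, 21, 20, 22, 20, 20, 19, 24, 21, 23, 22, 20, 22, 23, 25, 22, 19, 25, 18, 19, 22, 22, 24, 22, 23, 24, 21, 25, 24, 20, 22, 18, 19, 24, 22, 20, 22, 23, 19, 25, 79, 134, 133, 132, 133, 138, 22, 23, 25, 23, 18, 21, 24, 21, 24, 25, 37, 198, 199, 199, 198, 199, 198, 198]]
```

View pics/w7c.png

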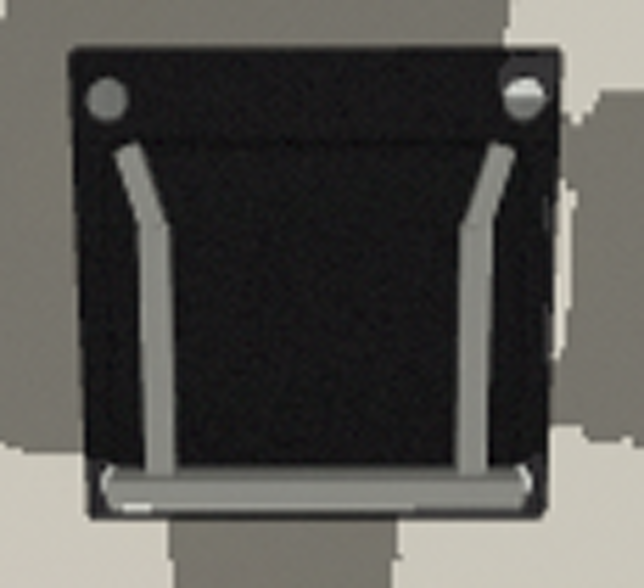

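Run:
```python
from m import *
import json
c=json.load(open('w7.json')); s=r.read_state(); M=R.from_quat(s['eef_rot']).as_matrix(); e=s['ee_pos']
def tl(u,v,z): return (M.T@(onz(c,u,v,z)-e)*1000).round(1)
print('stopface foot',tl(252,182.8,.04),'top',tl(252,185.8,.05))
for v,l,rr in ((146,224.6,276.5),(150,225.0,276.6),(168,225.6,276.3),(180,226,276)): print(v,tl(l,v,.046),tl(rr,v,.046))
print('screws',tl(214,117.5,.006),tl(288.5,117.5,.006), 'stop ends',tl(214,187,.05),tl(290,186.5,.05))
print('stop world',onz(c,252,182.8,.04).round(4))
h=e[2]+.0025
print('plate dots',tl(252.5,269,h),tl(252,330,h), 'front',tl(252,240.5,h),'edges',tl(202,250,h),tl(304,250,h))
g=cv2.cvtColor(cv2.imread('pics/w7.png'),cv2.COLOR_BGR2GRAY)
print(g[250,195:310]); print(g[234:246,230:270].mean(1)); print(g[236:246,206:216].mean(1).round(),g[236:246,292:302].mean(1).round())
```

```text
stopface foot [201.4  -1.   13. ] top [191.4  -1.   13.5]
146 [195.3 -29.5 -28.5] [195.4  24.6 -28.5]
150 [195.3 -29.2 -24.3] [195.4  24.8 -24.3]
168 [195.3 -29.   -5. ] [195.4  24.9  -5. ]
180 [195.3 -28.9   8.2] [195.4  24.8   8.2]
screws [235.3 -44.1 -54.6] [235.4  40.5 -54.6] stop ends [191.3 -41.6  14.8] [191.4  39.7  14.3]
stop world [ 0.5973 -0.1633  0.04  ]
plate dots [-2.5 -0.6  0.3] [-2.5 -0.9 36.2] front [ -2.5  -0.9 -15. ] edges [ -2.5 -24.8 -10. ] [-2.5 24.1 -9.9]
[ 22  21  20  22  20  25  88 148 147 145 145 146 146 146 146 147 147 146
 145 146 146 146 145 146 147 146 147 146 145 146 146 146 146 146 146 146
 146 146 146 146 146 146 146 145 146 146 147 146 146 147 146 146 146 144
 146 146 146 148 146 146 145 146 146 146 147 147 147 146 146 147 147 145
 146 146 146 145 146 147 147 147 147 146 146 146 144 146 147 146 146 146
 146 146 146 146 146 146 147 146 145 146 146 146 148 145 146 146 145 145
 147  98  21  22  23  24  21]
[198.275 197.975 198.    197.9   197.75  197.975 166.05  120.775 110.85
 134.3   143.6   145.95 ]
[169. 168. 168. 168. 134. 111. 110. 134. 144. 146.] [132. 132. 133. 132. 129. 116. 111. 134. 143. 146.]
```

Stop face at tool z +13 mm. Guide spacing measures 53.8 mm (54 given) with its middle at y=-2.0, and the plate centre is at y=-0.75. I back off 81 mm, shift y by -1.2 mm and descend to just above the deck.

{"fn": "drive_tool", "kwargs": {"motion": [[0,0,-2,0],[0,-0.1,-5,0],[1,-0.12,-7.5,0],[4,-0.12,-8.1,0],[7.5,-0.12,-8.1,0],[11,-0.12,-8.1,0],[14,-0.12,-8.1,0],[16,-0.12,-8.1,0],[17.2,-0.12,-8.1,0],[18,-0.12,-8.1,0],[18,-0.12,-8.1,0],[18,-0.12,-8.1,0],[18,-0.12,-8.1,0]]}}

```text
time: 13.27
ee_pos: [0.5048, -0.1569, 0.0628]
eef_rot: [0.032, 0.706, -0.032, 0.707]
ft_force: [-0.0, -0.2, -0.9]
width: 0.0493
```

```bash
python3 look.py w8
python3 - <<'E'
from m import *
s=cv2.cvtColor(r.camera('scene'),cv2.COLOR_RGB2BGR);t=cv2.cvtColor(r.camera('top'),cv2.COLOR_RGB2BGR);cv2.imwrite('pics/s8.png',s);cv2.imwrite('pics/t8.png',t)
a=cv2.resize(s[180:260,220:330],None,fx=7,fy=7,interpolation=cv2.INTER_CUBIC);cv2.imwrite('pics/s8c.png',a)
a=cv2.resize(t[145:225,235:335],None,fx=7,fy=7,interpolation=cv2.INTER_CUBIC);cv2.imwrite('pics/t8c.png',a)
print(R.from_quat(r.read_state()['eef_rot']).as_matrix().round(4))
E
```

```text
13.2667 [ 0.5048 -0.1569  0.0628] [-0.  -0.2 -0.9]
[[ 1.800e-03  9.170e-02  9.958e-01]
 [ 0.000e+00  9.958e-01 -9.170e-02]
 [-1.000e+00  2.000e-04  1.800e-03]]
```

View pics/s8c.png

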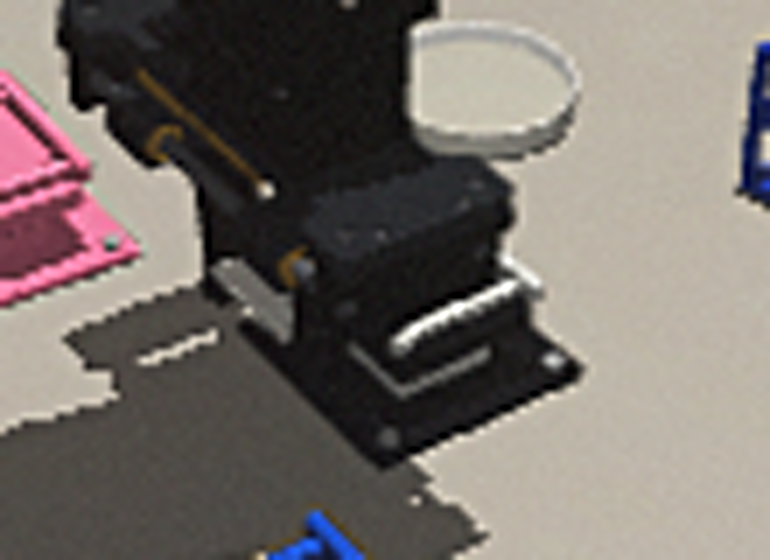

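View pics/t8c.png

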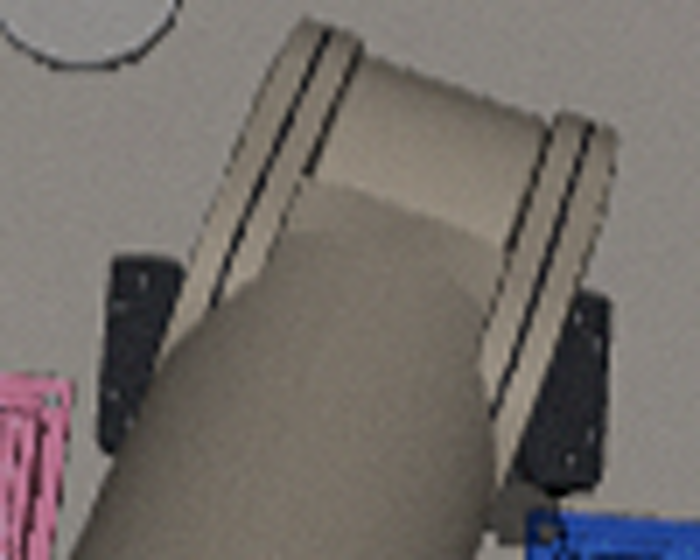

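View pics/w8.png

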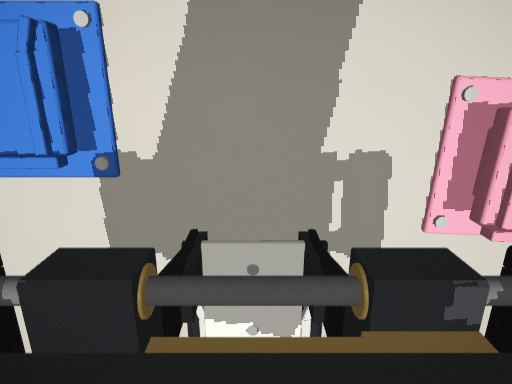

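Run:
```python
from m import *
for i in range(4):
    s=r.read_state(); e=s['ee_pos']; M=R.from_quat(s['eef_rot']).as_matrix()
    p=e+M@np.array([0,-.00075,.0863]); q=p[:2]-[.59747,-.16458]; y=-.0905
    print(s['time'],e.round(4),'lead edge rel stop x,y mm',(1000*q@[np.cos(y),np.sin(y)]).round(2),(1000*q@[-np.sin(y),np.cos(y)]).round(2),'yaw',np.degrees(np.arctan2(M[1,2],M[0,2])).round(2))
    r.camera('wrist')
```

```text
13.4167 [ 0.5045 -0.1569  0.0624] lead edge rel stop x,y mm -6.98 -1.64 yaw -5.26
13.4667 [ 0.5044 -0.1569  0.0622] lead edge rel stop x,y mm -7.11 -1.62 yaw -5.27
13.5167 [ 0.5042 -0.1569  0.062 ] lead edge rel stop x,y mm -7.27 -1.63 yaw -5.27
13.5667 [ 0.5041 -0.1569  0.0619] lead edge rel stop x,y mm -7.4 -1.62 yaw -5.26
```

Run:
```python
from m import *
import json
c=json.load(open('w7.json'))
y=-.0905; X=np.array([np.cos(y),np.sin(y)]);Y=np.array([-np.sin(y),np.cos(y)])
G=[]
for v,l,rr in ((146,224.6,276.5),(150,225.0,276.6),(168,225.6,276.3),(180,226,276)):
    G.append((onz(c,l,v,.046)+onz(c,rr,v,.046))[:2]/2)
G=np.array(G); st=onz(c,252,182.8,.04)[:2]
d=G[-1]-G[0]; print('guide yaw',np.degrees(np.arctan2(d[1],d[0])))
sc=[onz(c,u,117.5,.006)[:2] for u in (214,288.5)]; d=sc[1]-sc[0]; print('screw yaw',np.degrees(np.arctan2(-d[0],d[1])),'screw mid Y',(np.mean(sc,0)@Y)*1e3)
print('guide mid Y mm',(G@Y*1000).round(2),'stop X',(st@X*1000).round(2))
c8=json.load(open('w8.json'))
for v,n in ((269,'d1'),(330,'d2')):
    p=onz(c8,252.3,v,.0653)[:2]; print(n,(p@X*1000).round(2),(p@Y*1000).round(2))
s=r.read_state(); e=s['ee_pos'][:2]; print('tcp',e@X*1000,e@Y*1000)
# same with scene/top for guides
ct=r.calibration('top'); P=lambda u,v,z: onz(ct,255+u/8-.44,155+v/8-.44,z)[:2]
print('top guide mids',((P(163,145,.046)+P(321,145,.046))/2@Y*1e3).round(2),((P(153,240,.046)+P(318,250,.046))/2@Y*1e3).round(2))
```

```text
guide yaw -4.503764559778581
screw yaw -5.167441170840515 screw mid Y -109.50539753328327
guide mid Y mm [-110.19 -109.93 -109.79 -109.75] stop X 609.66
d1 517.36 -111.37
d2 553.36 -111.42
tcp 516.1244859837323 -110.62254411979164
top guide mids -109.27 -109.53
```

Settling showed that the plate is 1.6 mm too far to -y, so I correct that before lowering.

{"fn": "drive_tool", "kwargs": {"motion": [[0,0.08,0,0],[0,0.16,0,0],[0.3,0.16,0,0],[0.6,0.16,0,0],[0.6,0.16,0,0],[0.6,0.16,0,0],[0.6,0.16,0,0],[0.6,0.16,0,0],[0.6,0.16,0,0],[0.6,0.16,0,0]]}}

```text
time: 14.45
ee_pos: [0.504, -0.1553, 0.0555]
eef_rot: [0.033, 0.706, -0.032, 0.706]
ft_force: [-0.1, 0.7, -0.8]
width: 0.0491
```

```bash
cat > chk.py <<'E'
from m import *
import json,sys
n=sys.argv[1]; s=r.read_state(); c=r.calibration('wrist'); im=r.camera('wrist')[:,:,::-1]; cv2.imwrite(f'pics/{n}.png',im)
y=-.0905; X=np.array([np.cos(y),np.sin(y)]);Y=np.array([-np.sin(y),np.cos(y)])
g=cv2.cvtColor(np.ascontiguousarray(im),cv2.COLOR_BGR2GRAY); h=s['ee_pos'][2]+.0025
for v0,v1 in ((260,276),(323,336)):
    w=g[v0:v1,240:266].astype(float); k=np.clip(np.median(w)-15-w,0,None); 
    v,u=np.mgrid[v0:v1,240:266]; U,V=(k*u).sum()/k.sum(),(k*v).sum()/k.sum(); p=onz(c,U,V,h)[:2]
    print('dot px',round(U,1),round(V,1),'X,Y rel stop/mid',(p@X*1e3-609.7).round(2),(p@Y*1e3+109.7).round(2))
e=s['ee_pos']; print(s['time'],e.round(4),s['ft_force'].round(1),s['width'],'tcp rel',(e[:2]@X*1e3-609.7).round(2),(e[:2]@Y*1e3+109.7).round(2))
print(R.from_quat(s['eef_rot']).as_matrix()[:,2].round(4))
E
python3 chk.py w9
```

```text
dot px 252.5 270.1 X,Y rel stop/mid -92.62 -0.01
dot px 258.0 328.3 X,Y rel stop/mid -58.35 2.82
14.45 [ 0.504  -0.1553  0.0555] [-0.1  0.7 -0.8] 0.049114416542753586 tcp rel -93.72 0.61
[ 9.958e-01 -9.180e-02  1.000e-04]
```

{"fn": "drive_tool", "kwargs": {"motion": [[0.3,0,0,0],[0.6,0,0,0],[0.8,0,0,0],[1,0,0,0],[1.1,0,0,0],[1.2,0,0,0],[1.2,0,0,0],[1.2,0,0,0],[1.2,0,0,0]]}}

```text
time: 15.25
ee_pos: [0.5041, -0.1553, 0.0435]
eef_rot: [0.032, 0.706, -0.032, 0.706]
ft_force: [-0.1, -0.4, -0.2]
width: 0.0493
```

```bash
python3 chk.py w10
```

```text
dot px 252.5 270.1 X,Y rel stop/mid -92.61 -0.02
dot px 256.8 329.0 X,Y rel stop/mid -57.89 2.19
15.25 [ 0.5041 -0.1553  0.0435] [-0.1 -0.4 -0.2] 0.049279331750753476 tcp rel -93.68 0.64
[ 9.958e-01 -9.180e-02  2.000e-04]
```

{"fn": "drive_tool", "kwargs": {"motion": [[0.05,0,0,0],[0.1,0,0,0],[0.15,0,0,0],[0.2,0,0,0],[0.2,0,0,0],[0.2,0,0,0]]}}

```text
time: 15.8
ee_pos: [0.504, -0.1553, 0.0415]
eef_rot: [0.033, 0.706, -0.032, 0.706]
ft_force: [-0.7, 0.9, 0.5]
width: 0.0493
```

{"fn": "drive_tool", "kwargs": {"motion": [[0.02,0,0.1,0],[0.04,0,0.2,0],[0.04,0,0.3,0],[0.04,0,0.4,0],[0.04,0,0.5,0],[0.04,0,0.5,0],[0.04,0,0.5,0]]}}

```text
time: 16.38
ee_pos: [0.5093, -0.1557, 0.0411]
eef_rot: [0.032, 0.706, -0.032, 0.707]
ft_force: [0.4, -0.0, 1.3]
width: 0.0492
```

{"fn": "drive_tool", "kwargs": {"motion": [[0.02,0,0.05,0],[0.02,0,0.1,0],[0.02,0,0.15,0],[0.02,0,0.2,0],[0.02,0,0.2,0],[0.02,0,0.2,0]]}}

```text
time: 16.88
ee_pos: [0.5111, -0.1559, 0.0409]
eef_rot: [0.033, 0.706, -0.032, 0.706]
ft_force: [-0.9, -0.3, 3.6]
width: 0.0492
```

{"fn": "drive_tool", "kwargs": {"motion": [[0,0,0.05,0],[0,0,0.1,0],[0,0,0.1,0],[0,0,0.1,0]]}}

```text
time: 17.22
ee_pos: [0.5115, -0.156, 0.0407]
eef_rot: [0.033, 0.707, -0.032, 0.706]
ft_force: [-2.0, 0.6, 4.2]
width: 0.0493
```

{"fn": "drive_tool", "kwargs": {"motion": [[0,0,0.05,0],[0,0,0.1,0],[0,0,0.1,0],[0,0,0.1,0]]}}

```text
time: 17.55
ee_pos: [0.5117, -0.156, 0.0404]
eef_rot: [0.033, 0.707, -0.032, 0.705]
ft_force: [-5.4, 0.4, 5.5]
width: 0.0492
```

At the stop: the x force rises while the motion stops. I ease off the vertical pressure, then check.

{"fn": "drive_tool", "kwargs": {"motion": [[-0.03,0,0,0],[-0.06,0,0,0],[-0.06,0,0,0],[-0.06,0,0,0]]}}

```text
time: 17.88
ee_pos: [0.5117, -0.1559, 0.0407]
eef_rot: [0.033, 0.707, -0.032, 0.705]
ft_force: [-5.0, 1.2, 1.4]
width: 0.0494
```

```bash
python3 chk.py w11
python3 - <<'E'
from m import *
s=cv2.cvtColor(r.camera('scene'),cv2.COLOR_RGB2BGR)
cv2.imwrite('pics/s11c.png',cv2.resize(s[180:260,220:330],None,fx=7,fy=7,interpolation=cv2.INTER_CUBIC))
E
```

```text
dot px 252.6 269.9 X,Y rel stop/mid -85.02 0.03
dot px 254.6 331.4 X,Y rel stop/mid -48.77 1.06
17.8833 [ 0.5117 -0.1559  0.0407] [-5.   1.2  1.4] 0.04938157003562263 tcp rel -85.98 0.65
[ 0.9958 -0.0918 -0.0026]
```

View pics/s11c.png

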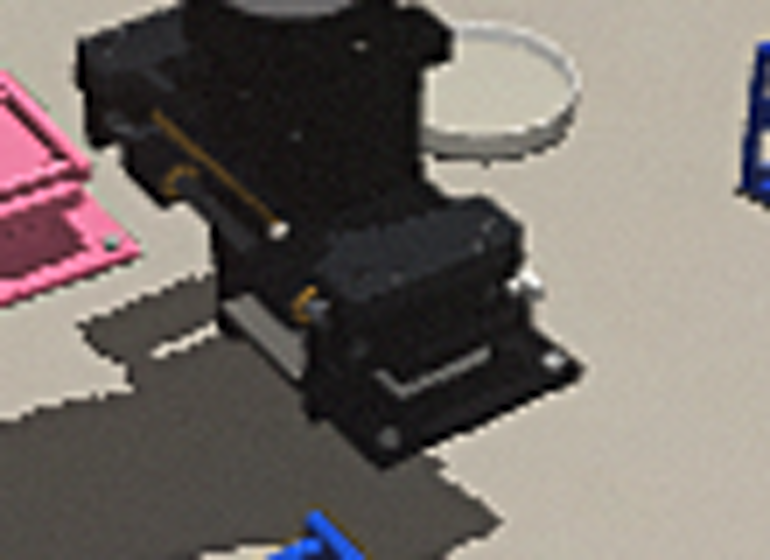

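{"fn": "drive_tool", "kwargs": {"motion": [[0,0,0,0],[0,0,0,0],[0,0,0,0],[0,0,0,0],[0,0,0,0],[0,0,0,0],[0,0,0,0],[0,0,0,0],[0,0,0,0],[0,0,0,0]], "grip": 0}}

```text
time: 18.82
ee_pos: [0.513, -0.1561, 0.0414]
eef_rot: [0.033, 0.706, -0.032, 0.706]
ft_force: [-0.6, -0.6, 0.6]
width: 0.0869
```

```bash
python3 look.py w12
```

```text
18.8167 [ 0.513  -0.1561  0.0414] [-0.6 -0.6  0.6]
```

View pics/w12.png

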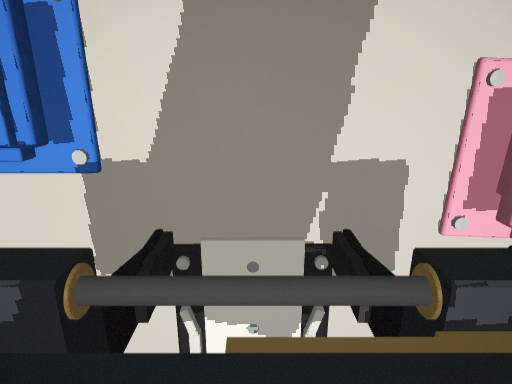

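Released: the fingers are clear and the plate is between the guides. I lift away and look.

{"fn": "drive_tool", "kwargs": {"motion": [[-0.5,0,0,0],[-1.5,0,0,0],[-3,0,0,0],[-6,0,0,0],[-9.5,0,0,0],[-13,0,0,0],[-17,0,1.5,0],[-20,0,4,0],[-20,0,6,0],[-20,0,6.5,0],[-20,0,6.5,0],[-20,0,6.5,0]]}}

```text
time: 19.87
ee_pos: [0.5768, -0.1623, 0.2411]
eef_rot: [0.033, 0.707, -0.033, 0.706]
ft_force: [-0.9, -0.6, -0.1]
width: 0.087
```

```bash
python3 look.py w13
python3 - <<'E'
from m import *
im=cv2.imread('pics/w13.png'); cv2.imwrite('pics/w13c.png',cv2.resize(im[70:215,185:320],None,fx=4,fy=4,interpolation=cv2.INTER_CUBIC))
s=cv2.cvtColor(r.camera('scene'),cv2.COLOR_RGB2BGR)
cv2.imwrite('pics/s13.png',s); cv2.imwrite('pics/s13c.png',cv2.resize(s[180:300,210:330],None,fx=5,fy=5,interpolation=cv2.INTER_CUBIC))
E
```

```text
19.8667 [ 0.5768 -0.1623  0.2411] [-0.9 -0.6 -0.1]
```

View pics/w13c.png

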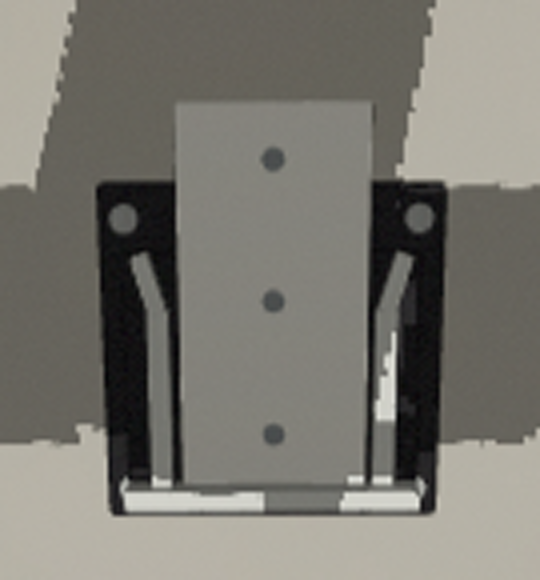

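View pics/s13c.png

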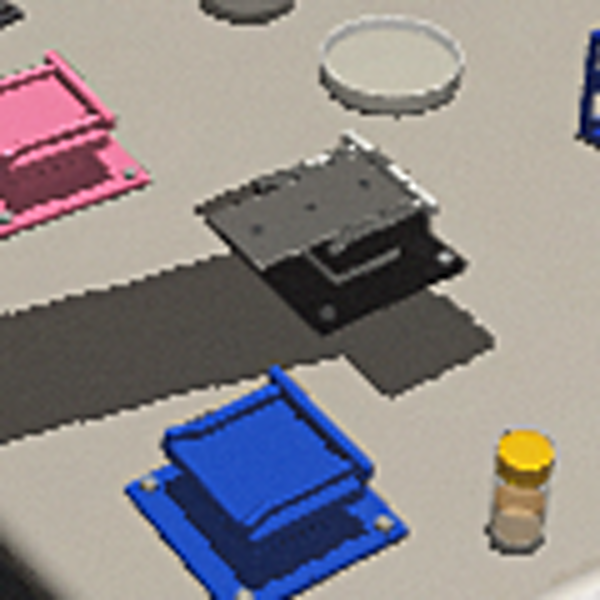

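Run:
```python
from m import *
import json
c=json.load(open('w13.json')); im=cv2.imread('pics/w13.png'); g=cv2.cvtColor(im,cv2.COLOR_BGR2GRAY)
for cc in (235,245,255,265,272): print(cc,g[184:200,cc:cc+4].mean(1).round().astype(int))
y=-.0905; X=np.array([np.cos(y),np.sin(y)]);Y=np.array([-np.sin(y),np.cos(y)])
for u,v in ((253,109.5),(253,145),(253,178.5)):
    p=onz(c,u,v,.044)[:2]; print((p@X*1e3-609.7).round(1),(p@Y*1e3+109.7).round(1))
for v in (190,191,192,193): print(v,(onz(c,250,v,.044)[:2]@X*1e3-609.7).round(1),'z.05',(onz(c,250,v,.05)[:2]@X*1e3-609.7).round(1))
cv2.imwrite('pics/w13d.png',cv2.resize(im[175:205,205:300],None,fx=8,fy=8,interpolation=cv2.INTER_NEAREST))
```

```text
235 [128 129 128 129 129 128 130  94  92 115 202 208 208 169  90 169]
245 [128 128 128 128 129 129 119  92  92 200 210 208 207 166  92 169]
255 [128 128 128 128 128 128 119  92  95 116 118 118 118  93  71 168]
265 [128 128 128 129 129 128 126  95  95 117 118 118 118  90  73 168]
272 [129 128 129 129 128 210 190 114 100 203 210 208 208 153  86 169]
-86.1 0.3
-50.0 0.3
-13.8 0.2
190 -0.8 z.05 -2.6
191 0.3 z.05 -1.5
192 1.5 z.05 -0.3
193 2.6 z.05 0.8
```

View pics/w13d.png

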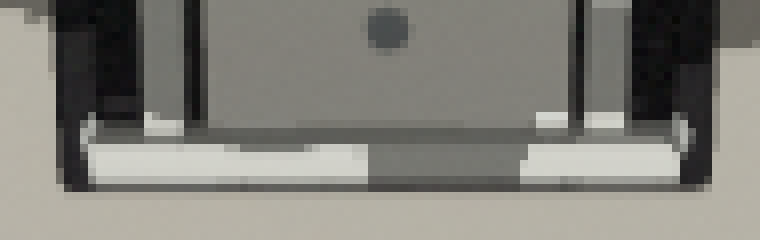

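The plate is flush with the stop with no dark gap: its centre is 50.0 mm ahead of the stop face and 0.3 mm off the guide middle. I hand in.

```bash
python3 -c "
from bench import r
print(r.read_state()['time'],r.close_job())"
```

```text
the job is handed in; nothing more can be done
19.9667 None
```

The plate is on the black inspection stand, flat between the guides and against the end stop. I let go of it and handed the job in at about 20 s.

- **Slide out:** I pressed the closed fingertips on the plate and slid it out until about 34 mm overhung. Force readings between moves were 9–17 N. The plate slipped about 2–3 mm at the start, then followed.
- **Pinch and lift:** I pinched the overhanging end by its long edges and lifted it level.
- **Placing:** I lowered the plate between the guides and pushed it to the stop with about 5 N along and up to 5.5 N down. I eased the downward push, released and lifted clear.

**Last checks:**
- In the last wrist picture the plate's centre dot is 50.0 mm ahead of the stop face, as it should be. It is 0.3 mm off the guides' middle line, and there is no visible gap at the stop.
- The last scene picture shows the plate flat, with the vial and petri dish standing where they were by eye; I did not re-measure them.

**Disagreement and limits:**
- Above the stand, the arm was still settling when I measured, and the plate was 1.6 mm too far to one side. I corrected that before lowering.
- The shadowed second dot on the held plate gave unreliable readings, so I ignored it.
- Forces were read only at the end of each move, so a brief peak between readings would not show.

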